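# Swap the print-head gauge in the label printer

### The arm

A 6-joint arm with a two-finger parallel gripper is mounted at the origin on the work surface. World frame = base frame: x ahead of the robot, y to its left, z up, the work surface at z = 0. Lengths are in m, angles in rad, forces in N, time in s.
With the tool pointing down it reaches from about 0.275 to 0.875 m from the base axis. Payload 12.5 kg.
Tool frame: the origin (TCP) lies at the very end of the fingers, on their centre line; the grasp point (between the pads) lies 19 mm behind it; z points along the fingers, y is the line along which they close (so a half turn about z gives the same grasp; the last joint's range is limited). The gripper opens to 85 mm and grips with 20 to 120 N. Pads are 22 mm wide; open, the fingers measure 114 mm over their backs; the gripper's body (76 mm by 85 mm) begins 54 mm behind the grasp point. The pads swing forward as they close: fully open they stand 13 mm farther back than shut.
Start: joints at [-1.239, 0.351, 1.652, -0, 1.139, -0.085], TCP at [0.223, -0.503, 0.231] pointing down, gripper open.
Joint ranges: [-2.75, 2.75], [-0.79, 2.1], [0.01, 2.65], [-1.57, 4.71], [0.07, 3.14], [-2.87, 2.87]. Speed limits (rad/s): [2.22, 2.22, 2.79, 3.14, 3.14, 3.14].

### API

Orientations are given as a 3x3 rotation matrix whose columns are the frame's x, y, z axes.
In Python, from bench import manip gives the robot as it stands. Calls block until the motion is done:
- manip.move_ptp(position, orientation): joint-space move of the TCP to a pose.
- manip.move_l(position, attitude=None, max_speed=0.15): straight line of the TCP; attitude=None keeps the orientation; max_speed is the mean speed in m/s.
- manip.move_j(angles): joint-space move.
- manip.set_gripper(opening, effort=None): opening from 0.0 (shut) to 1.0 (fully open); effort is the grip in N (None keeps the last); returns when the fingers have stopped.
- manip.dwell(seconds).
- manip.inverse_kinematics(position, orientation): joint angles nearest the present ones, or None.
- manip.grab_frame(name): name is "side" or "top"; returns (picture, depth): 420x560x3 uint8, red, green, blue; 420x560 float32, m along the optical axis (not along the pixel's ray), 0 where there is no reading.
- manip.get_calibration(name): a dict with "camera_matrix" (3x3 intrinsics, pixels), "R" (3x3) and "t" (3): a world point X has camera coordinates R X + t. Camera axes: x right, y down, z forward; pixel columns grow to the right and rows downward; lengths in m; the calibration is good to about 2 mm. A picture is of the moment at which its call begins. get_calibration takes no time and is no camera call.
A pose or a line that the arm cannot do raises manip.Unreachable and nothing moves.
- manip.sign_off(): hands the job in; it is judged then, once.
Trained networks look in the newest picture that a camera, given by its name, has taken for a name from the list of things; names that differ only in an ending like _2 or _b are one class to them, and where a whole thing is asked for, a point or a joint stands for the part that bears it (a point fixed in the world has none). Each returns a list of dicts, best first, with "confidence" (0 to 1); they miss things now and then, are a little off and sometimes report something else, mostly with a low value. They report only what shows in the picture. A call takes as long as a camera call. They do not tell look-alikes from the thing itself.
- manip.look_for(camera, name): "at" ([x, y, z] in m, in world coordinates, good to about 4 mm: the middle of the surface that is visible of it).
Readings, each from a call of its own:
- manip.current_time(): time.
- manip.current_qpos(): joint angles.
- manip.current_joint_vel(): joint speeds.
- manip.current_joint_torque(): joint torques, N m.
- manip.current_ee_pos(): TCP position.
- manip.current_tcp_rot(): TCP orientation.
- manip.current_force(): force on the tool from outside, world axes, zero at the start.
- manip.current_ft_torque(): the same for the moment, N m.
- manip.current_grip_width(): opening from 0.0 (shut) to 1.0 (fully open).
- manip.current_grip_force(): force on a finger pad.
Only numpy, scipy, OpenCV 4.12 (cv2) and the standard library are available. Lean on these libraries where they do the work, as an engineer would, in place of code of your own. Each camera call takes 0.05 s, during which the arm holds its last target. There are 200 camera calls.

### The job

The label printer's sprung print head is propped on the white gauge, which is too thin: pull it out and stand it fully home in the free, white-framed pocket of the green rack. Then take the yellow gauge from the rack, slide its blade upright into the head gap until its black line is level with the top of the gap, and let go so that it stays there, nipped by the head. Leave the blue gauge, the tall bottle and the two sample jars alone.

Things in the scene. Friction and masses are not known exactly. Their poses are not given: they have to be found in the camera images.
- white_gauge: Gauge with a white handle and a 3 mm thick steel blade, at the start nipped upright in the printer's head gap (18 to 30 mm deep). Loose, 40 to 85 g. Origin: middle of the blade's bottom tip; z up, x the blade's normal, y its width. Blade 24 mm wide, z 0 to 60 mm, lowest 4 mm 0.75 mm thinner a side; block handle z 60 to 105, 14 mm (x) by 34 mm (y). Same after a half turn about z.
- yellow_gauge: Gauge with a yellow handle and a 5 mm thick steel blade, at the start standing in a rack pocket. Loose, 40 to 85 g. Origin: middle of the blade's bottom tip; z up, x the blade's normal, y its width. Blade 24 mm wide, z 0 to 60 mm, lowest 4 mm 0.75 mm thinner a side; block handle z 60 to 105, 14 mm (x) by 34 mm (y). Same after a half turn about z.
- yellow_gauge_line (a point): Middle of the 3 mm high black band round the yellow gauge's blade, 30 mm above its tip; axes as the gauge's.
- blue_gauge: Bystander: gauge with a blue handle and a 4 mm thick blade, standing in another rack pocket. Loose, 40 to 85 g. Origin: middle of the blade's bottom tip; z up, x the blade's normal, y its width. Blade 24 mm wide, z 0 to 60 mm, lowest 4 mm 0.75 mm thinner a side; block handle z 60 to 105, 14 mm (x) by 34 mm (y). Same after a half turn about z.
- rack: Fixed green block 50 (x) by 200 (y) by 66 mm high; origin under its centre. Three pockets in its top at y = -64, 0, +64 mm, each 8 (x) by 29 mm (y), 63 mm deep, 2 mm chamfer. A gauge fully home rests its handle's underside on the rack's top, tip 6 mm above the rack's underside, x and y along the rack's.
- free_pocket: Flat white frame (40 by 54 mm) on the rack's top round the pocket that is empty at the start; origin at the middle of that pocket's mouth, 66 mm above the bench; axes as the rack's.
- printer: Fixed grey and black label printer, cover off, 200 mm (x) by 170 mm (y), origin under its centre; body top 105 mm high, head gap standing out to 125 mm; a white label roll (radius 28 mm, 100 mm long in y, centre 58 mm towards +x) rises to 126 mm. A blade in the gap lies flat on the platen, so its centre is half its thickness (white 1.5, yellow 2.5 mm) towards +x from point gap.
- gap (a point): Mouth of the head gap, 125 mm above the bench, 20 mm towards -x from the printer's centre: point on the plane of the fixed black platen's face, mid-length, level with the tops of platen and head. Axes as the printer's. Gap along y, 34 mm long between orange cheeks, straight down below 6 mm radius lips, closed 50 mm down. Platen face at x = 0, head face at x = 2 mm + joint head.
- head (a joint): Slide of the aluminium print head along the printer's +x, 0 to 7 mm, in m; 0 = closed, 2 mm gap left. Sprung shut (3 N at 0, 0.5 N more per mm): a blade pushes it open, needs several newtons to slide in or out and stays by friction where it is let go. Reads 1 mm on the white gauge, 3 mm on the yellow.
- spray_bottle: Bystander: white bottle with a red cap, 56 mm across, 180 mm high, standing loose between printer and rack; origin under its centre.
- jar_teal: Bystander: clear sample jar with a teal cap, 50 mm across, 70 mm high, loose, beyond the printer; origin under its centre.
- jar_amber: Bystander: clear sample jar with a yellow cap, 50 mm across, 70 mm high, loose, beyond the rack; origin under its centre.
Things that resemble listed ones, but are neither listed nor needed, are in the scene too. Leave any turquoise look-alike of the white_gauge alone. Leave any turquoise look-alike of the rack alone.

How it is judged:
By the outcome, as a careful person would: the job done as asked, in the order asked, and still so for the second after the job is handed in, with the robot touching nothing.
It also fails if it takes over 61 s, if anything falls off the work surface, if the arm or the gripper's body presses on something with over 40 N, if the wrist force passes 120 N, or if a joint passes its speed limit or range.

## Working session

There is one attempt and no reset: what is moved stays moved. The work goes in short steps, each a Python script; the robot and the scene stay as the last script left them, time stands still between calls to the robot, and variables do not carry over. Pictures are saved under pics/ and viewed, at most 10 in all, crops included, and the job is handed in when it is done.

```bash
mkdir -p pics; ls; cat > h.py <<'E'
from bench import manip as m
import numpy as np, cv2
def grab(n):
    p,d=m.grab_frame(n); np.savez(f'/tmp/{n}.npz',p=p,d=d); return p,d
def load(n):
    z=np.load(f'/tmp/{n}.npz'); return z['p'],z['d']
def cloud(n,d):
    c=m.get_calibration(n);K=np.array(c['camera_matrix']);R=np.array(c['R']);t=np.array(c['t'])
    v,u=np.mgrid[:d.shape[0],:d.shape[1]]
    X=np.stack([(u-K[0,2])/K[0,0]*d,(v-K[1,2])/K[1,1]*d,d],-1)
    return (X-t)@R
def proj(n,P):
    c=m.get_calibration(n);q=np.array(c['camera_matrix'])@(np.array(c['R'])@np.array(P)+np.array(c['t']));return q[:2]/q[2]
E
python3 - <<'E'
from h import *
ims=[]
for n in('side','top'):
    p,d=grab(n); cv2.imwrite(f'pics/{n}0.png',cv2.cvtColor(p,cv2.COLOR_RGB2BGR))
    for k in('white_gauge','yellow_gauge','blue_gauge','rack','free_pocket','printer','spray_bottle','jar_teal','jar_amber'):
        for r in m.look_for(n,k): print(n,k,round(r['confidence'],2),np.round(r['at'],3),np.round(proj(n,r['at'])))
    c=m.get_calibration(n); print('cam',-np.array(c['R']).T@np.array(c['t']),c['camera_matrix'][0])
print(m.current_time(),m.current_force())
E
```

```text
pics
side white_gauge 0.67 [ 0.464 -0.015  0.106] [246. 238.]
side white_gauge 0.54 [0.536 0.398 0.091] [272. 119.]
side white_gauge 0.48 [0.509 0.211 0.191] [263. 136.]
side yellow_gauge 0.76 [ 0.546 -0.121  0.113] [288. 279.]
side blue_gauge 0.62 [ 0.543 -0.246  0.105] [290. 342.]
side blue_gauge 0.48 [0.536 0.178 0.112] [276. 171.]
side rack 0.64 [ 0.54  -0.207  0.07 ] [287. 330.]
side rack 0.62 [ 0.388 -0.249  0.067] [205. 357.]
side rack 0.37 [ 0.544 -0.12   0.114] [286. 278.]
side free_pocket 0.61 [ 0.546 -0.177  0.068] [289. 316.]
side printer 0.7 [0.533 0.178 0.108] [274. 172.]
side spray_bottle 0.66 [ 0.468 -0.014  0.104] [248. 239.]
side jar_teal 0.73 [0.674 0.251 0.054] [328. 165.]
side jar_amber 0.76 [ 0.665 -0.232  0.07 ] [355. 339.]
cam [ 0.5069449  -0.56757801  0.854433  ] [440.78833391   0.         286.46191218]
top white_gauge 0.65 [0.531 0.371 0.013] [158. 233.]
top white_gauge 0.53 [0.513 0.216 0.212] [206. 238.]
top yellow_gauge 0.7 [ 0.545 -0.104  0.112] [356. 225.]
top blue_gauge 0.62 [ 0.543 -0.23   0.113] [412. 225.]
top rack 0.68 [ 0.379 -0.22   0.067] [404. 297.]
top rack 0.64 [ 0.54  -0.169  0.068] [380. 228.]
top rack 0.53 [0.514 0.218 0.208] [206. 238.]
top free_pocket 0.41 [ 0.538 -0.172  0.064] [381. 229.]
top printer 0.68 [0.533 0.221 0.104] [213. 231.]
top spray_bottle 0.79 [0.466 0.007 0.125] [308. 261.]
top jar_teal 0.59 [0.511 0.216 0.211] [206. 239.]
top jar_teal 0.56 [0.674 0.26  0.069] [199. 172.]
top jar_amber 0.58 [ 0.666 -0.218  0.07 ] [400. 175.]
top jar_amber 0.56 [ 0.54  -0.167  0.068] [379. 228.]
cam [0.49072927 0.07156605 1.025631  ] [405.56064531   0.         276.86952461]
1.0 [ 0.45532767  0.59956568 -0.17959753]
```

View pics/side0.png

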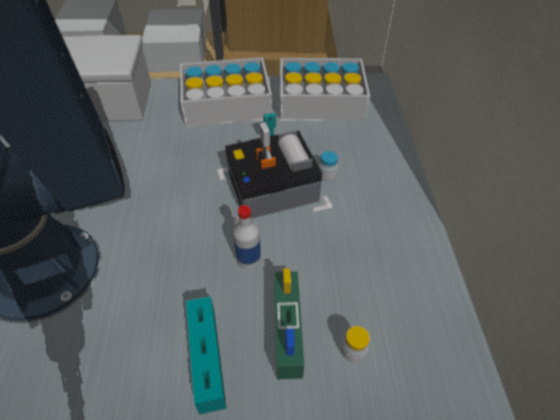

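View pics/top0.png

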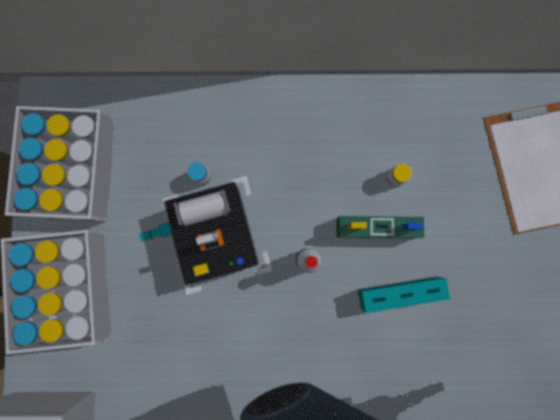

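The side picture shows the white gauge at (264,137) in the printer, with the turquoise look-alike behind it at (270,122). The green rack is at (288,330), with yellow at (287,280), the white frame at (288,316) and blue at (290,342). The turquoise rack is at (205,350).

- **White gauge:** it could be confused with the turquoise gauge, side (270,122) / top (155,232), or the label roll at top (202,208). I choose the white handle in the orange-cheeked gap, top (206,239).
- **Rack:** it could be confused with the turquoise rack, top (404,296). I choose the green one with the white frame, top (380,228).

```bash
python3 - <<'E'
from h import *
def rect(X,name):
    r=cv2.minAreaRect((X[:,:2]*1000).astype(np.float32)); print(name,len(X),np.round(r[0],1),np.round(r[1],1),round(r[2],1),'zmed',np.round(np.percentile(X[:,2],[5,50,95]),4),'mean',np.round(X.mean(0)*1000,1))
for n in('top','side'):
    p,d=load(n);X=cloud(n,d);hsv=cv2.cvtColor(p,cv2.COLOR_RGB2HSV);H,S,V=[hsv[...,i].astype(int) for i in range(3)]
    x,y,z=X[...,0],X[...,1],X[...,2];ok=d>0
    print(n,'bench z',np.median(z[ok&(abs(x-.6)<.05)&(abs(y-0.05)<.03)]))
    inr=ok&(x>.49)&(x<.6)&(y>-.3)&(y<-.05)
    rect(X[inr&(z>.055)&(z<.08)],'racktop')
    rect(X[inr&(z>.1)&(y>-.15)],'yellow'); rect(X[inr&(z>.1)&(y<-.18)],'blue')
    pr=ok&(x>.38)&(x<.7)&(y>.1)&(y<.33)
    rect(X[pr&(z>.095)&(z<.16)&(x<.65)],'printertop')
    rect(X[pr&(z>.16)&(abs(x-.51)<.04)&(abs(y-.215)<.035)],'white')
    w=pr&(z>.19)&(abs(x-.51)<.04)&(abs(y-.215)<.035)&(S<70)&(V>110); 
    if w.sum()>3: rect(X[w],'white top')
    roll=pr&(z>.11)&(z<.14)&(S<60)&(V>120); rect(X[roll],'roll')
    o=pr&(H>3)&(H<16)&(S>150)&(V>120)&(z>.09); rect(X[o],'orange'); 
    rect(X[ok&(abs(x-.467)<.05)&(abs(y)<.05)&(z>.04)],'bottle')
    rect(X[ok&(abs(x-.53)<.06)&(y>.27)&(y<.42)&(z>.115)],'turq')
a,_=load('top');b,_=load('side')
ca=cv2.resize(a[175:290,160:260],(400,460),interpolation=cv2.INTER_CUBIC);cb=cv2.resize(b[105:220,220:320],(400,460),interpolation=cv2.INTER_CUBIC)
cv2.imwrite('pics/c1.png',cv2.cvtColor(np.hstack([ca,cb]),cv2.COLOR_RGB2BGR))
E
```

```text
top bench z -0.001052567059492766
racktop 1527 [ 543.5 -172.4] [200.6  50.2] 89.5 zmed [0.0621 0.0651 0.0681] mean [ 542.5 -168.7   65.2]
yellow 96 [ 543.5 -108.5] [33.9 11.8] 88.9 zmed [0.1043 0.1102 0.1126] mean [ 543.5 -107.6  109.7]
blue 111 [ 542.  -236.2] [35.  13.7] 89.3 zmed [0.1045 0.1093 0.1117] mean [ 541.9 -234.9  109.1]
printertop 6285 [528.5 229. ] [200.3 170.6] 15.2 zmed [0.1014 0.1046 0.125 ] mean [527.4 227.  107.8]
white 155 [511.4 220.9] [14.4 34.4] 15.8 zmed [0.1786 0.209  0.2119] mean [511.1 218.6 204.5]
white top 116 [511.9 220.6] [13.6 33.4] 15.6 zmed [0.2069 0.2096 0.2121] mean [512.2 219.6 209.3]
roll 876 [562.8 236.5] [ 95.6 101.2] 15.5 zmed [0.1142 0.1223 0.1264] mean [583.7 244.  121.6]
orange 65 [513.  222.4] [32.9 46.6] 14.6 zmed [0.1115 0.124  0.1262] mean [515.6 207.1 122.3]
bottle 510 [464.2   5.2] [53.7 53.6] 89.8 zmed [0.0916 0.1225 0.18  ] mean [465.2   7.3 132.1]
turq 244 [567.6 287.1] [33.2 44.2] 89.1 zmed [0.1174 0.1239 0.13  ] mean [570.6 286.  123.9]
side bench z 0.0007390438161654154
racktop 2121 [ 543.5 -173.1] [202.9  50.1] 89.1 zmed [0.063
[... 211 characters left out ...]
33] mean [ 542.2 -239.8  110.7]
printertop 4042 [529.3 226.7] [201.3 175.4] 14.7 zmed [0.1015 0.1062 0.1269] mean [528.3 212.1 109.7]
white 195 [512.2 218.9] [15.  36.6] 14.2 zmed [0.1704 0.1984 0.2126] mean [512.3 212.6 195.8]
white top 99 [512.2 218.9] [14.9 36.6] 14.2 zmed [0.1928 0.2102 0.2128] mean [513.5 213.6 206.9]
roll 512 [560.9 238.3] [ 96.1 114.6] 9.6 zmed [0.1163 0.1244 0.1286] mean [579.1 240.4 123.6]
orange 109 [513.2 220.6] [31.8 49.4] 14.5 zmed [0.1081 0.1207 0.1264] mean [516.6 205.4 119.3]
bottle 1105 [465.3  -4.3] [56.2 44.3] 4.8 zmed [0.0487 0.1147 0.1805] mean [465.7 -12.  111.9]
turq 157 [568.5 284.6] [42.8 30.1] 5.7 zmed [0.1185 0.1256 0.1314] mean [568.6 286.5 125.3]
```

View pics/c1.png

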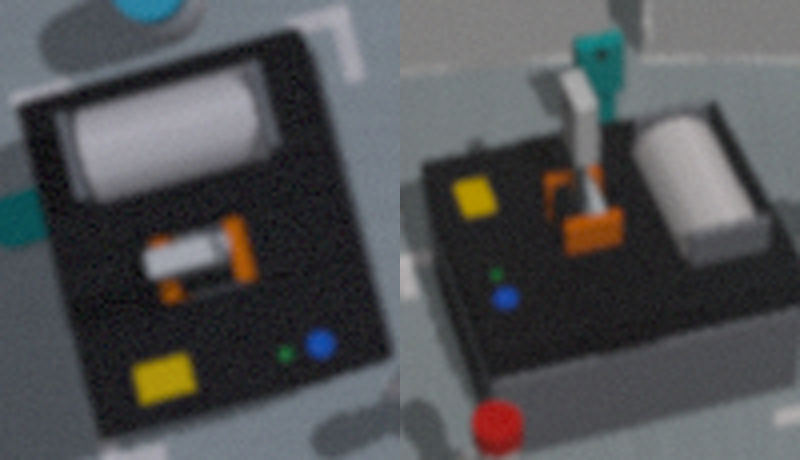

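The crop confirms it: the white-handled gauge sits between the orange cheeks with its blade against the platen, and the turquoise gauge is a separate thing behind the printer. I'll go with printer yaw 15.1°, white gauge at about (0.512, 0.220) and rack centre at (0.5435, -0.1727).

```bash
cat >> h.py <<'E'
def Rz(deg):
    a=np.radians(deg);y=np.array([np.cos(a),np.sin(a),0]);z=np.array([0,0,-1.]);return np.column_stack([np.cross(y,z),y,z])
YP=15.1;YR=-0.6
PX=np.array([np.cos(np.radians(YP)),np.sin(np.radians(YP)),0]);PY=np.array([-PX[1],PX[0],0])
def st(s=''):
    f=m.current_force();print(s,'t',round(m.current_time(),2),'p',np.round(m.current_ee_pos(),4),'F',np.round(f,1),'Fpx',round(float(f@PX),1),'Fpy',round(float(f@PY),1),'w',round(m.current_grip_width(),3),'g',round(m.current_grip_force(),1))
E
python3 - <<'E'
from h import *
for nm,p,a in(('white',(.512,.2203,.3),YP),('rack',(.5435,-.1727,.3),YR)):
    for k in(0,180): 
        q=m.inverse_kinematics(p,Rz(a+k)); print(nm,k,None if q is None else np.round(q,2))
print(m.current_tcp_rot().round(2))
E
```

```text
white 0 [ 0.32  0.3   1.54 -0.    1.29  0.06]
white 180 None
rack 0 [-0.39  0.33  1.51 -0.    1.3  -0.38]
rack 180 [-0.39  0.33  1.51 -0.    1.3   2.76]
[[ 0.91  0.4  -0.  ]
 [ 0.4  -0.91 -0.  ]
 [-0.    0.   -1.  ]]
```

```bash
python3 - <<'E'
from h import *
m.set_gripper(0.5,40)
m.move_ptp((.512,.2203,.29),Rz(YP)); st('above')
m.move_l((.512,.2203,.174),max_speed=.2); st('down')
m.set_gripper(0.0,40); st('grip')
E
```

```text
above t 4.24 p [0.5122 0.2197 0.2899] F [-0.3 -0.3  0.9] Fpx -0.3 Fpy -0.2 w 0.499 g 0.0
down t 4.97 p [0.5126 0.2203 0.175 ] F [ 0.3 -0.6  0.1] Fpx 0.1 Fpy -0.7 w 0.499 g 0.0
grip t 5.33 p [0.5128 0.2205 0.175 ] F [2.  0.7 4. ] Fpx 2.1 Fpy 0.2 w 0.153 g 41.6
```

```bash
python3 - <<'E'
from h import *
st()
p=m.current_ee_pos(); c=np.array([.512,.2203,.174])
m.move_l(c+[0,0,.012],max_speed=.05); st('part')
m.move_l(c+[0,0,.106],max_speed=.15); st('out')
rc=np.array([.5435,-.1727,0])
m.move_l((*rc[:2],.28),Rz(YR),max_speed=.25); st('above pocket')
p,d=grab('side');cv2.imwrite('pics/s2.png',cv2.cvtColor(cv2.resize(p[180:390,180:460],(800,600)),cv2.COLOR_RGB2BGR))
p,d=grab('top')
X=cloud('side',load('side')[1]);
hsv=cv2.cvtColor(load('side')[0],cv2.COLOR_RGB2HSV)
E
```

```text
t 5.33 p [0.5128 0.2205 0.175 ] F [2.  0.7 4. ] Fpx 2.1 Fpy 0.2 w 0.153 g 41.6
part t 5.72 p [0.5124 0.2204 0.1867] F [1.4 0.7 6.4] Fpx 1.5 Fpy 0.3 w 0.16 g 41.9
out t 6.5 p [0.5114 0.2201 0.2788] F [ 0.3 -0.4 -0.4] Fpx 0.2 Fpy -0.5 w 0.157 g 41.0
above pocket t 8.22 p [ 0.5435 -0.1719  0.28  ] F [-0.2 -0.7  0.2] Fpx -0.4 Fpy -0.6 w 0.157 g 41.0
```

View pics/s2.png

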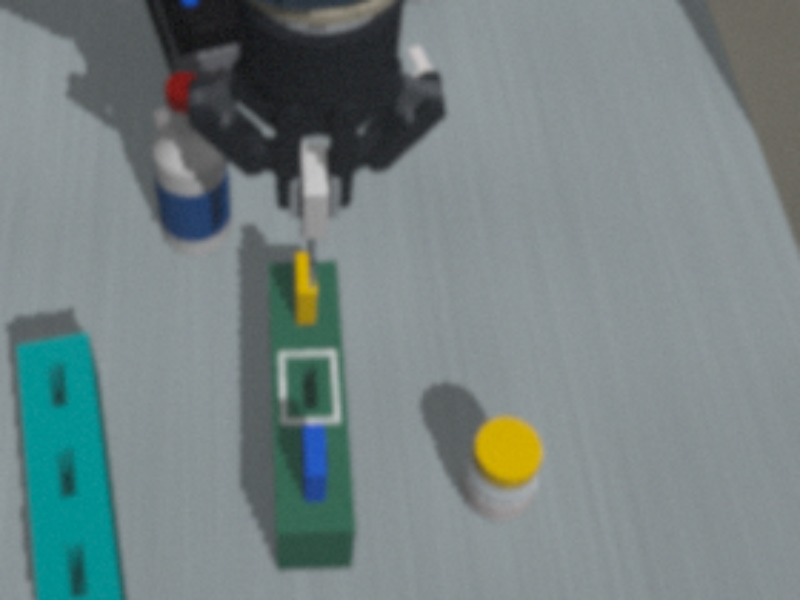

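The white gauge hangs upright in the gripper at (313,190) in the crop, and the free pocket is at (311,388) between yellow and blue. I'll measure the gauge's offset in the grip.

```bash
python3 - <<'E'
from h import *
st()
for n in('side',):
    p,d=load(n);X=cloud(n,d);hsv=cv2.cvtColor(p,cv2.COLOR_RGB2HSV);S,V=hsv[...,1].astype(int),hsv[...,2].astype(int)
    x,y,z=X[...,0],X[...,1],X[...,2]
    w=(d>0)&(abs(x-.5435)<.02)&(abs(y+.1727)<.03)&(z>.16)&(z<.33)
    for z0 in np.arange(.17,.33,.01):
        k=w&(z>=z0)&(z<z0+.01)
        if k.sum()>2: print(round(z0,3),k.sum(),'x',np.round(np.percentile(x[k],[3,50,97]),4),'y',np.round(np.percentile(y[k],[3,50,97]),4),'V',np.median(V[k]),'S',np.median(S[k]))
E
```

```text
t 8.32 p [ 0.5436 -0.1719  0.2801] F [ 0.5 -0.3 -1.2] Fpx 0.4 Fpy -0.4 w 0.156 g 41.0
0.21 5 x [0.5412 0.5413 0.5428] y [-0.1829 -0.1822 -0.1804] V 155.0 S 130.0
0.22 8 x [0.5411 0.5412 0.5426] y [-0.1842 -0.181  -0.1783] V 129.5 S 113.5
0.23 8 x [0.5409 0.5425 0.5441] y [-0.1846 -0.1831 -0.1785] V 99.5 S 55.0
0.24 13 x [0.5409 0.5421 0.5439] y [-0.1846 -0.1832 -0.1737] V 106.0 S 18.0
0.25 7 x [0.542  0.5436 0.5437] y [-0.1845 -0.1841 -0.1833] V 126.0 S 20.0
0.26 4 x [0.5418 0.5427 0.5435] y [-0.1846 -0.1835 -0.1829] V 128.0 S 11.0
0.27 21 x [0.5355 0.5429 0.5493] y [-0.1895 -0.1883 -0.1814] V 145.0 S 3.0
0.28 62 x [0.5263 0.542  0.5578] y [-0.1893 -0.1873 -0.1775] V 135.5 S 7.0
0.29 92 x [0.5247 0.5426 0.5617] y [-0.1895 -0.1821 -0.1771] V 114.0 S 14.0
0.3 97 x [0.5248 0.5424 0.5612] y [-0.1894 -0.1819 -0.1774] V 113.0 S 16.0
0.31 235 x [0.5306 0.543  0.5548] y [-0.189  -0.178  -0.1582] V 154.0 S 3.0
0.32 64 x [0.5245 0.5512 0.5619] y [-0.185  -0.1829 -0.1666] V 46.0 S 27.5
```

```bash
python3 - <<'E'
from h import *
c=np.array([.544,-.1734])
m.move_l((*c,.150),max_speed=.2); st('mouth')
for z in(.135,.120,.100,.085,.079,.077,.0755,.0745,.0735):
    m.move_l((*c,z),max_speed=.08); st(z)
    f=m.current_force()
    if f[2]>8 : print('contact');break
E
```

```text
mouth t 9.12 p [ 0.5446 -0.1735  0.1511] F [-0.4 -0.  -0.3] Fpx -0.4 Fpy 0.1 w 0.159 g 41.0
0.135 t 9.46 p [ 0.544  -0.1734  0.1351] F [-0.4 -0.1 -0. ] Fpx -0.4 Fpy 0.0 w 0.161 g 41.0
0.12 t 9.79 p [ 0.5438 -0.1733  0.1196] F [ 0.   0.6 -0.5] Fpx 0.2 Fpy 0.6 w 0.152 g 41.0
0.1 t 10.19 p [ 0.5438 -0.1733  0.0995] F [-0.3 -0.  -0.3] Fpx -0.3 Fpy 0.0 w 0.16 g 41.0
0.085 t 10.53 p [ 0.5437 -0.1733  0.0845] F [ 0.   0.3 -0.8] Fpx 0.1 Fpy 0.3 w 0.157 g 41.0
0.079 t 10.78 p [ 0.5438 -0.1733  0.0787] F [-0.5 -0.5 -0.6] Fpx -0.7 Fpy -0.4 w 0.16 g 41.0
0.077 t 11.03 p [ 0.544  -0.1734  0.077 ] F [ 0.1 -0.3 -0.1] Fpx 0.1 Fpy -0.3 w 0.16 g 41.0
0.0755 t 11.28 p [ 0.544  -0.1734  0.0755] F [-0.9 -1.  -0.7] Fpx -1.1 Fpy -0.7 w 0.159 g 41.1
0.0745 t 11.53 p [ 0.5441 -0.1734  0.0753] F [-3.5  1.2 10.2] Fpx -3.1 Fpy 2.1 w 0.155 g 42.4
contact
```

Seated with contact at z=0.0753, which is the home height. Now I'll release it and take the yellow gauge.

```bash
python3 - <<'E'
from h import *
m.move_l((.544,-.1734,.0753),max_speed=.05)
m.set_gripper(0.45,40); m.dwell(.1); st('rel')
m.move_l((.544,-.1734,.14),max_speed=.2)
c=(.5440,-.1092)
m.move_l((*c,.14),max_speed=.2); 
m.move_l((*c,.077),max_speed=.2); m.dwell(.2); st('at yellow')
m.set_gripper(0.0,90); m.dwell(.2); st('grip')
grab('top');grab('side');p,_=load('side')
cv2.imwrite('pics/s3.png',cv2.cvtColor(cv2.resize(p[220:400,200:440],(800,600),interpolation=cv2.INTER_CUBIC),cv2.COLOR_RGB2BGR))
E
```

```text
rel t 12.23 p [ 0.544  -0.1734  0.0752] F [0.4 0.8 0.5] Fpx 0.6 Fpy 0.7 w 0.45 g 0.0
at yellow t 13.85 p [ 0.5447 -0.1096  0.0783] F [-0.4 -0.8  0.1] Fpx -0.6 Fpy -0.6 w 0.451 g 0.0
grip t 14.39 p [ 0.5443 -0.1093  0.0777] F [-1.2  0.4  6. ] Fpx -1.1 Fpy 0.7 w 0.154 g 87.7
```

View pics/s3.png

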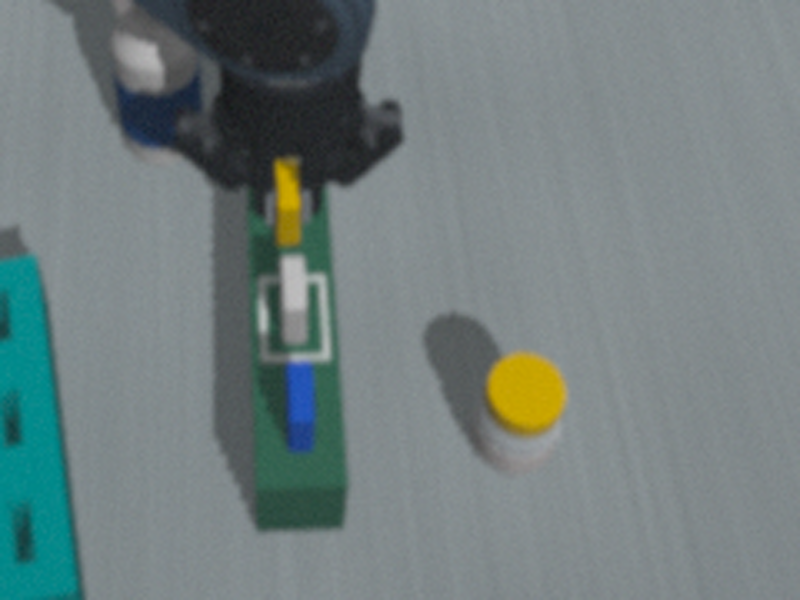

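White stands home in the white frame at (293,300) in the crop, its underside level with blue's, and yellow is held at (287,205). Next I'll lift it out and carry it to the gap.

```bash
python3 - <<'E'
from h import *
p=m.current_ee_pos()
m.move_l((.544,-.1092,.15),max_speed=.15)
m.move_l((.544,-.1092,.29),max_speed=.25); st('up')
xy=.5534*PX+.0805*PY
m.move_l((xy[0],xy[1],.29),Rz(YP),max_speed=.25)
m.move_l((xy[0],xy[1],.212),max_speed=.15); m.dwell(.3); st('over gap')
print('px,py',m.current_ee_pos()@PX,m.current_ee_pos()@PY)
for n in('side','top'):
    p,d=grab(n);X=cloud(n,d);hsv=cv2.cvtColor(p,cv2.COLOR_RGB2HSV)
    k=(d>0)&(abs(hsv[...,0].astype(int)-25)<7)&(hsv[...,1]>130)&(X[...,2]>.18)&(X[...,2]<.28)
    if k.sum()>5: print(n,k.sum(),np.round(np.percentile(X[k],[2,50,98],axis=0),4),'py',np.percentile(X[k]@PY,[2,98]),'px',np.percentile(X[k]@PX,[2,98]))
p,_=load('side')
cv2.imwrite('pics/s4.png',cv2.cvtColor(cv2.resize(p[100:220,205:365],(800,600),interpolation=cv2.INTER_CUBIC),cv2.COLOR_RGB2BGR))
E
```

```text
up t 15.83 p [ 0.5433 -0.109   0.288 ] F [-0.9 -0.2 -1.4] Fpx -0.9 Fpy 0.0 w 0.151 g 88.4
over gap t 18.28 p [0.5136 0.222  0.2126] F [ 0.4 -0.5 -0.9] Fpx 0.3 Fpy -0.6 w 0.149 g 88.4
px,py 0.553650398987583 0.08051213033809969
side 144 [[0.5065 0.2022 0.204 ]
 [0.5144 0.2072 0.2376]
 [0.5211 0.2316 0.2578]] py [0.0615951  0.09091671] px [0.54319674 0.55898854]
```

View pics/s4.png

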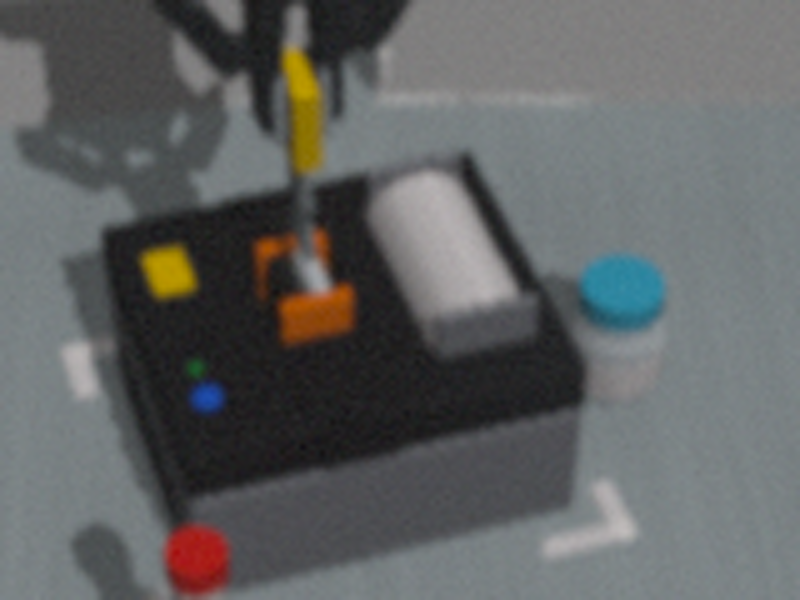

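Yellow hangs upright above the gap, blade at (305,235) and gap mouth at (310,270) between the orange cheeks. I'll check where the handle should project against the image before inserting.

```bash
python3 - <<'E'
from h import *
p,d=load('side');hsv=cv2.cvtColor(p,cv2.COLOR_RGB2HSV)
k=(abs(hsv[...,0].astype(int)-25)<7)&(hsv[...,1]>130);k[:100]=0;k[140:]=0;k[:,:255]=0;k[:,275:]=0
v,u=np.nonzero(k);print('obs u',u.min(),u.max(),'v',v.min(),v.max())
c=m.current_ee_pos();tip=c.copy();tip[2]-=.0717
for s in(-1,1):
  for x in(-7,7):
    for z in(60,105): print(s,x,z,np.round(proj('side',tip+PX*x*.001+PY*s*.017+[0,0,z*.001]),1))
E
```

```text
obs u 261 268 v 110 134
-1 -7 60 [264.  134.8]
-1 -7 105 [263.5 118.8]
-1 7 60 [269.9 133.6]
-1 7 105 [269.6 117.6]
1 -7 60 [259.8 125.6]
1 -7 105 [259.1 109.6]
1 7 60 [265.6 124.4]
1 7 105 [265.1 108.4]
```

```bash
python3 - <<'E'
from h import *
xy=.5534*PX+.0805*PY
for z in(.197,.191,.187,.183,.179):
    m.move_l((xy[0],xy[1],z),max_speed=.05); st(z)
    f=m.current_force()
    if f[2]>25 or abs(f@PX)>15 or abs(f@PY)>10: print('stop');break
E
```

```text
0.197 t 18.83 p [0.5132 0.2218 0.1966] F [ 0.2 -0.4 -0.3] Fpx 0.1 Fpy -0.5 w 0.15 g 88.4
0.191 t 19.1 p [0.513  0.2218 0.1906] F [-1.3 -0.6 -4.4] Fpx -1.4 Fpy -0.3 w 0.149 g 88.1
0.187 t 19.35 p [0.5135 0.2219 0.1868] F [ 1.9  1.  -4.3] Fpx 2.1 Fpy 0.4 w 0.15 g 88.0
0.183 t 19.6 p [0.5135 0.2219 0.1827] F [ 3.2  1.  -4.6] Fpx 3.3 Fpy 0.1 w 0.149 g 87.8
0.179 t 19.85 p [0.5135 0.2219 0.1787] F [ 2.9  1.4 -5. ] Fpx 3.2 Fpy 0.6 w 0.153 g 87.8
```

```bash
python3 - <<'E'
from h import *
xy=.5536*PX+.0805*PY
for z in(.173,.169,.1668):
    m.move_l((xy[0],xy[1],z),max_speed=.05); st(z)
    f=m.current_force()
    if abs(f[2])>30 or abs(f@PX)>15 or abs(f@PY)>10: print('stop');break
m.dwell(.3);st('settled')
E
```

```text
0.173 t 20.12 p [0.5135 0.2219 0.1723] F [ 5.2  0.9 -7.2] Fpx 5.2 Fpy -0.5 w 0.153 g 87.6
0.169 t 20.37 p [0.5136 0.2219 0.1686] F [ 4.6  1.6 -5.5] Fpx 4.8 Fpy 0.3 w 0.152 g 87.9
0.1668 t 20.62 p [0.5136 0.222  0.1669] F [ 3.3  1.1 -2. ] Fpx 3.5 Fpy 0.2 w 0.149 g 88.6
settled t 20.92 p [0.5136 0.2219 0.1668] F [ 4.1  1.7 -0.7] Fpx 4.4 Fpy 0.6 w 0.149 g 88.6
```

```bash
python3 - <<'E'
from h import *
for px in(.5541,.5545):
    xy=px*PX+.0805*PY
    m.move_l((xy[0],xy[1],.1667),max_speed=.03);m.dwell(.2);st(px)
    if m.current_force()@PX<1: break
print(m.current_ft_torque())
p,d=grab('side');cv2.imwrite('pics/s5.png',cv2.cvtColor(cv2.resize(p[120:180,230:310],(800,600),interpolation=cv2.INTER_CUBIC),cv2.COLOR_RGB2BGR))
E
```

```text
0.5541 t 21.37 p [0.5138 0.222  0.1668] F [-0.2 -0.1  3.3] Fpx -0.2 Fpy -0.1 w 0.151 g 89.4
[-0.03918191  0.05396678  0.03391023]
```

View pics/s5.png

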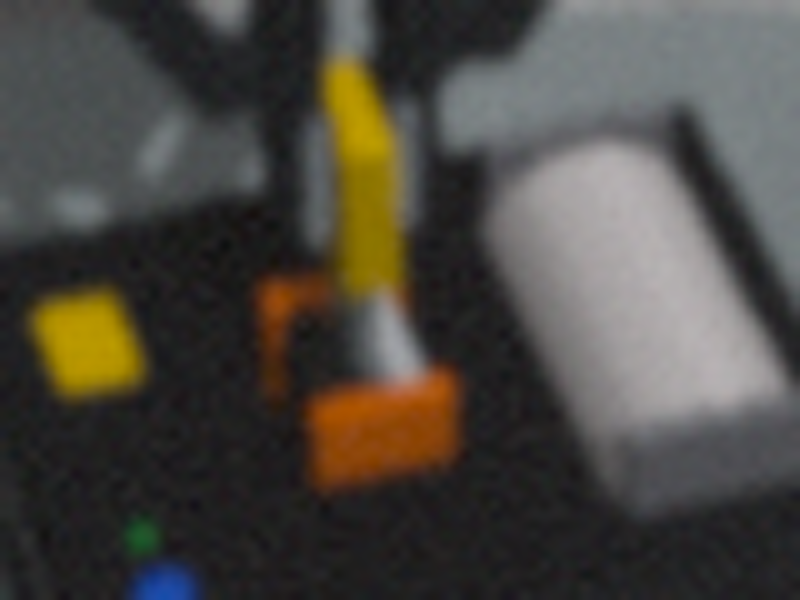

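The blade is down between the cheeks and the line is near the mouth, hidden by the front cheek at (385,385). Lateral force is balanced, so I'll release and check.

```bash
python3 - <<'E'
from h import *
m.set_gripper(0.4,20); m.dwell(.2); st('rel')
p=m.current_ee_pos()
m.move_l((p[0],p[1],.30),max_speed=.15)
m.move_l((.45,-.02,.36),max_speed=.25) if 0 else m.move_ptp((.40,-.28,.35),Rz(-30)); st('away')
def rect(X,name):
    r=cv2.minAreaRect((X[:,:2]*1000).astype(np.float32)); print(name,len(X),np.round(r[0],1),np.round(r[1],1),round(r[2],1),'z',np.round(np.percentile(X[:,2],[5,50,95]),4))
for n in('top','side'):
    p,d=grab(n);X=cloud(n,d);x,y,z=X[...,0],X[...,1],X[...,2];ok=d>0
    hsv=cv2.cvtColor(p,cv2.COLOR_RGB2HSV);ye=(abs(hsv[...,0].astype(int)-25)<7)&(hsv[...,1]>130)
    k=ok&ye&(abs(x-.513)<.04)&(abs(y-.222)<.04)&(z>.14);rect(X[k],n+' yellow')
    rect(X[k&(z>.185)],n+' yellow top')
    v,u=np.nonzero(k);print('obs u',u.min(),u.max(),'v',v.min(),v.max())
    tip=np.array([.5138,.222,.095]);Q=np.array([proj(n,tip+PX*a+PY*b+[0,0,c]) for a in(-.007,.007) for b in(-.017,.017) for c in(.06,.105)]);print('pred',Q.min(0).round(1),Q.max(0).round(1))
    inr=ok&(x>.49)&(x<.6)&(z>.1)&(z<.13)
    for a,yy in(('white',-.1727),('blue',-.2367)):rect(X[inr&(abs(y-yy)<.025)],n+' '+a)
    rect(X[ok&(abs(x-.467)<.05)&(abs(y)<.05)&(z>.04)],'bottle')
a,_=load('top');b,_=load('side')
cv2.imwrite('pics/f.png',cv2.cvtColor(np.hstack([cv2.resize(a[205:265,175:235],(400,400),interpolation=cv2.INTER_CUBIC),cv2.resize(b[125:185,235:295],(400,400),interpolation=cv2.INTER_CUBIC)]),cv2.COLOR_RGB2BGR))
E
```

```text
rel t 21.96 p [0.514  0.222  0.1667] F [-0.3  0.4 -0. ] Fpx -0.1 Fpy 0.4 w 0.396 g 0.0
away t 24.88 p [ 0.4004 -0.2795  0.3499] F [ 0.6  0.1 -0.8] Fpx 0.6 Fpy -0.0 w 0.399 g 0.0
top yellow 147 [512.1 222. ] [14.  33.8] 15.8 z [0.1691 0.1983 0.2013]
top yellow top 126 [512.1 222. ] [13.9 33.8] 15.9 z [0.1922 0.1987 0.2014]
obs u 196 216 v 234 244
pred [195.4 232.6] [216.6 243.9]
top white 108 [ 542.3 -171.7] [33.5 13.7] 89.5 z [0.1048 0.1098 0.1123]
top blue 113 [ 542.1 -236.5] [34.5 13.9] 89.5 z [0.1041 0.1097 0.1122]
bottle 510 [464.2   5.2] [53.7 53.7] 89.7 z [0.0882 0.1226 0.1803]
side yellow 165 [512.7 218. ] [14.  33.8] 18.0 z [0.1598 0.1868 0.2012]
side yellow top 88 [512.7 218.1] [14.  33.6] 18.0 z [0.1868 0.1991 0.2019]
obs u 261 269 v 126 149
pred [259.9 124.6] [270.4 149.9]
side white 143 [ 542.5 -173.6] [34.6 13.3] 86.5 z [0.1041 0.111  0.1133]
side blue 164 [ 542.5 -238.3] [34.4 14. ] 89.2 z [0.1032 0.1111 0.1133]
bottle 1101 [465.1  -4.4] [56.1 44.3] 1.3 z [0.0492 0.1148 0.1804]
```

View pics/f.png

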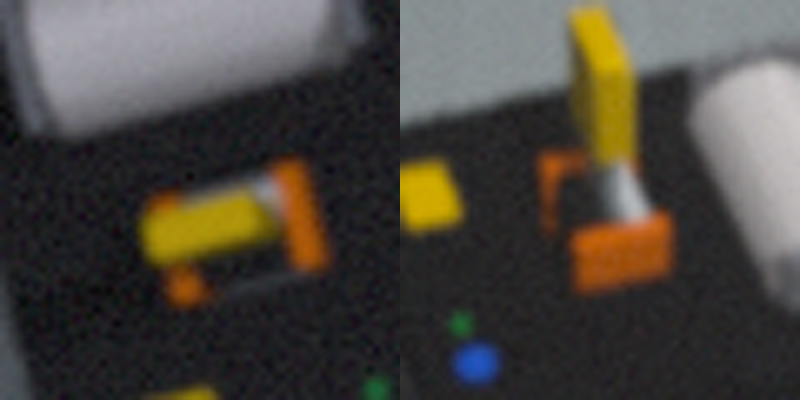

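The pictures show yellow upright in the gap (top crop (215,225), side crop (605,90)). Its top is at about 0.1996 m against the 0.200 m target, and white's height matches the seated blue gauge.

```bash
python3 -c "
from h import *
print(m.sign_off())"
```

```text
the job is handed in; nothing more can be done
None
```

The job is handed in: the white gauge is fully home in the white-framed pocket, and the yellow gauge stands nipped in the head gap with its black line within about 0.5 mm of the top; I didn't touch the blue gauge, bottle or jars.

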